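Dock the parts carrier in its notches and latch it

TASK

Slide the parts carrier along the rails of its docking station, pushing with a fingertip on its upright lip, until you feel it drop fully down into the locating notches, and stop there without forcing it against or past them. Then push the swing latch round by its peg with a fingertip until it lies square over the carrier's front edge, and take the hand away. Lift or tip nothing, and leave the three parts standing in their nests and the other things on the bench where they are.

Things in the scene. Friction and masses are not known exactly. Their poses are not given: they have to be found in the camera images.
- dock: Docking station screwed to the bench: aluminium base 405 x 196 mm, two steel rails with side guides along its x axis. +x is the way to slide the carrier, towards the end block with the swing latch; the other end is open. Origin: bench height (z = 0), midway between the rails. Rail tops z = 30 mm, guide tops z = 42 mm, rails from x = -185 to 177 mm. End block x = 177 to 210 mm, 174 mm wide, top z = 40 mm.
- dock_seat (a point): Point fixed to the dock at x = 50, y = 0, z = 30 mm: where the carrier's origin lies when seated (play +-3 mm along the rails, +-2 mm across). Each rail has two notches, 20 mm long and 10 mm deep, 80 mm before and 80 mm beyond this point.
- carrier: Loose grey tray plate 200 (x) x 150 (y) x 8 mm, 0.5 to 0.75 kg plus 0.2 kg of parts. Origin: centre of its underside; x axis as the dock's. Four 14 mm square feet, 8 mm high, at x +-80 mm ride on the rails: origin z = 38 mm, 2 to 5 N to push. At the seat all feet fall together into the notches: it drops 8 mm (origin z = 30 mm, top z = 38 mm) and the notch ends stop it. Starts 50 to 130 mm short.
- carrier_lip (a point): Upright steel push lip on the carrier's rear edge, 90 mm wide (y), 28 mm high above the plate, 4 mm thick. The point: middle of the top edge of its rear face, which looks to the dock's -x and is the face to push; it is 100 mm behind and 36 mm above the carrier's origin. Pressing hard can hold that end up by friction: easing off lets it fall. Never over 40 N.
- latch (a joint): Swing latch on a vertical pivot on the end block; rad. 0: parked, arm pointing to the dock's +y (starts 0 to 0.2). Turns counter-clockwise seen from above to its stop at 1.571: closed, arm pointing to the dock's -x over the middle of the carrier's front edge. Stays where left. The arm, 18 mm wide, 68 mm long, underside z = 41 mm, clears a seated carrier by 3 mm and is blocked by one not dropped.
- latch_pivot (a point): The latch's pivot axis, at the arm's underside: x = 187, y = 0, z = 41 mm in the dock's frame. A pivot nut on it rises to z = 55 mm.
- latch_peg (a point): Centre of the top of the latch's upright black peg, 16 mm in diameter, from the arm's top (z = 49 mm) to z = 83 mm; 55 mm from the pivot along the arm. About 1 to 2 N sideways on it turns the latch.
- pulley: Grooved aluminium pulley, 36 mm diameter, 32 mm tall, standing loose in a square nest with 7 mm high walls on the carrier at x = -40, y = 42 mm (carrier frame). Origin: centre of underside. To stay there.
- bushing: Stepped brass bushing, 36 mm foot, 22 mm neck, 36 mm tall, in a nest on the carrier at x = -40, y = -42 mm. Origin: centre of underside. To stay there.
- housing: Black square housing 35 x 35 mm with a round boss, 32 mm tall, in a nest on the carrier at x = 28, y = -42 mm. Origin: centre of underside. To stay there.
- spare_finger: Bystander: black printed gripper finger, 75 x 20 x 36 mm, lying on the bench on the robot's side of the dock. Origin: centre of underside.
- screwdriver: Bystander: screwdriver lying on the bench alongside the far side of the dock. Origin under its middle.
- tape_roll: Bystander: blue tape roll, 92 mm diameter, 25 mm high, right of the dock. Origin: centre of underside.
- oil_bottle: Bystander: white bottle, 52 mm diameter, 95 mm tall, standing left of the dock. Origin: centre of underside.

How it is judged (in metres and radians):
On the way, in this order (a step that is already met when the one before it is completed fails the run):
1. the carrier has dropped into its notches (x of carrier in the frame of dock between 0.044 and 0.056 m and z of carrier in the frame of dock between 0.026 and 0.033 m and angle between carrier's own z axis and vertical below 0.02 rad), for 0.2 s.
2. the latch has been swung over the seated carrier (all of step 1 and value of joint latch above 1.31 rad), for 0.2 s.
At the end, for the whole second after the job is handed in: The carrier rests down in the notches (within 6 mm along the rails, 3 mm in height, level to 0.02 rad) and at rest; the latch stands within 0.26 rad of square over its front edge; the pulley, bushing and housing stand upright in their nests (within 8 mm) (all of step 2 and velocity of joint latch between -0.05 and 0.05 rad/s and linear speed of carrier below 0.01 m/s and x of pulley in the frame of carrier between -0.048 and -0.032 m and y of pulley in the frame of carrier between 0.034 and 0.05 m and z of pulley in the frame of carrier between 0.004 and 0.012 m and angle between each of pulley, bushing, housing's own z axis and vertical below 0.1 rad and x of bushing in the frame of carrier between -0.048 and -0.032 m and y of bushing in the frame of carrier between -0.05 and -0.034 m and z of bushing in the frame of carrier between 0.004 and 0.012 m and x of housing in the frame of carrier between 0.02 and 0.036 m and y of housing in the frame of carrier between -0.05 and -0.034 m and z of housing in the frame of carrier between 0.004 and 0.012 m); the robot touches nothing.
It fails at once if the carrier is lifted off its rails (more than 12 mm above sliding height), tipped by more than 0.15 rad, or taken out over the side (z of carrier in the frame of dock above 0.05 m or angle between carrier's own z axis and vertical above 0.15 rad or y of carrier in the frame of dock above 0.02 m or y of carrier in the frame of dock below -0.02 m).
It fails at once if the carrier is forced on past the notches (more than 15 mm beyond its seat) (x of carrier in the frame of dock above 0.065 m).
It fails at once if the carrier is forced: pushed with more than 40 N (contact force between the fingers and carrier above 40 N).
It fails at once if a part on the carrier is lifted, tipped or knocked out of its nest (z of any of pulley, bushing, housing in the frame of carrier above 0.022 m or angle between any of pulley, bushing, housing's own z axis and vertical above 0.35 rad or x of any of pulley, bushing in the frame of carrier above -0.025 m or x of any of pulley, bushing in the frame of carrier below -0.055 m or y of pulley in the frame of carrier above 0.057 m or y of pulley in the frame of carrier below 0.027 m or y of any of bushing, housing in the frame of carrier above -0.027 m or y of any of bushing, housing in the frame of carrier below -0.057 m or x of housing in the frame of carrier above 0.043 m or x of housing in the frame of carrier below 0.013 m).
It fails at once if a bystander on the bench is moved by more than 30 mm (distance of any of spare_finger, screwdriver, tape_roll, oil_bottle from where it was at the start of the episode above 0.03 m).
It also fails if it takes over 48 s, if anything falls off the work surface, if the arm or the gripper's body presses on something with over 40 N, if the wrist force passes 120 N, or if a joint passes its speed limit or range.

ROBOT

A 6-joint arm with a two-finger parallel gripper is mounted at the origin on the work surface. World frame = base frame: x ahead of the robot, y to its left, z up, the work surface at z = 0. Lengths are in m, angles in degrees, forces in N, time in s.
With the tool pointing down it reaches from about 0.325 to 0.925 m from the base axis. Payload 3.1 kg.
Tool frame: the origin (TCP) lies between the finger pads; the fingertips stand ctrl.tip_extent ahead of it and the grasp point (between the pads) lies 3 mm ahead of it (ctrl.tip_extent is the distance from the TCP to the fingertips, in m); z points along the fingers, x is the direction in which the jaws open and shut, and the axes are right-handed (so a half turn about z gives the same grasp; the last joint's range is limited). The gripper opens to 85 mm and grips with 20 to 120 N. Pads are 22 mm wide; open, the fingers measure 114 mm over their backs; the gripper's body (76 mm by 85 mm) begins 54 mm behind the grasp point. The pads swing forward as they close: fully open they stand 13 mm farther back than shut.
Start: joints at [-6.429, 12.427, 92.441, -0, 75.132, -6.429], TCP at [0.625, 0, 0.253] pointing down, gripper open.
Joint ranges: [-157.48, 157.48], [-44.54, 120.13], [17.64, 146.25], [-64.5, 244.5], [7.68, 150.69], [-147.95, 147.95]. Speed limits (degrees/s): [159.86, 159.86, 180, 180, 180, 180].

INTERFACE

Orientations are given as [roll, pitch, yaw] about the fixed x, y, z axes, in that order (R = Rz(yaw) Ry(pitch) Rx(roll)).
In Python, from workcell import ctrl, camera, job gives the robot as it stands.
- The arm moves only by the tool send_rows, never from a script. Its argument "rows" is one flat list of numbers, 4 for each row, row after row: the shift along the tool's x, y, z in cm, then the turn about the tool's z in degrees. A call has 1 to 5 rows; each row shifts and turns the commanded pose from where the row before left it, along the tool's axes as they then stand; what a row does not reach is not made up. A row lasts 1/8 s, in which the tool goes at most 62.5 mm and 10.7 degrees, less where a joint would pass 70% of its speed; a pose out of reach is approached as far as the arm can. A call with a gripper value outside its range is refused whole. "claw" is the finger opening in cm, from 0 to 8.54, set as the call begins (left out, the last holds). The fingers move at their own pace and stop on an object; "force" is the grip in N (left out, the last holds). Time passes only in rows, so rows that do not move let the fingers close. It gives the time, the measured TCP pose, the force and the opening at its end, in the units of the state.
- ctrl.read_state(): the state, without advancing time (a new reading comes with each control period).
- camera(name): name is "scene" or "side" or "wrist"; returns a dict with "img" (384x512x3 uint8, red, green, blue), "fx", "fy", "cx", "cy" (pixels), "D" ([k1, k2, p1, p2, k3] as OpenCV has them; the pictures are not rectified), "rvec" (rotation vector, rad) and "tvec" (3), from world to camera coordinates, as OpenCV has them; the wrist camera has in their place "T_tool_cam" (4x4, takes a point from camera to tool coordinates, whose origin is the TCP and whose axes are the tool frame's). Camera axes: x right, y down, z forward; pixel columns grow to the right and rows downward; lengths in m; the calibration is good to about 2 mm. A picture is of the moment at which its call begins: read the wrist's pose just before it. There is no depth.
- job.finish_job(): hands the job in, once; it reports no verdict.
The state is a dict: "time": time; "q": joint angles; "dq": joint speeds; "effort": joint torques, N m; "ee_pos": TCP position; "eef_rot": TCP orientation; "force": force on the tool from outside, world axes, zero at the start; "moment": the same for the moment, N m; "opening": opening from 0.0 (shut) to 1.0 (fully open).
Only numpy, scipy, OpenCV 4.12 (cv2) and the standard library are available. Lean on these libraries where they do the work, as an engineer would, in place of code of your own. Each camera call takes 0.05 s, during which the arm holds its last target.

## Working session

There is one attempt and no reset: what is moved stays moved. The work goes in short steps, Python scripts to look and compute and a tool call to move; the robot and the scene stay as the last step left them, time stands still between calls to the robot, and variables do not carry over. Pictures are saved under pics/ and viewed, and the job is handed in when it is done.

Besides the shell and the picture viewer there is one more tool, called after "Emit:" by a JSON object that holds its "api" and its "payload". send_rows: Moves the arm, as the interface text tells. Its arguments: {"type":"object","properties":{"rows":{"type":"array","items":{"type":"number"}},"claw":{"type":"number"},"force":{"type":"number"}},"required":["rows"]}

```bash
ls; mkdir -p pics; cat > h.py <<'E'
import numpy as np, cv2
from workcell import ctrl, camera, job
def snap(n,f):
    s=ctrl.read_state(); c=camera(n); cv2.imwrite(f'pics/{f}.png',cv2.cvtColor(c['img'],cv2.COLOR_RGB2BGR)); 
    import pickle; c['state']=s; pickle.dump(c,open(f'pics/{f}.pkl','wb')); return c
E
python3 - <<'E'
from h import *
for n in("scene","side","wrist"):
    c=snap(n,n+'0')
print(ctrl.read_state(), ctrl.tip_extent)
E
```

```text
pics
{'time': 0.15, 'q': array([-6.42673829e+00,  1.24664664e+01,  9.25104324e+01, -1.41476497e-03,
        7.51319242e+01, -6.42783343e+00]), 'dq': array([ 0.01472546, -0.15983409, -0.29765727,  0.07529546, -0.04753296,
        0.05456496]), 'effort': array([-7.99202871e-05, -3.97448480e+01, -3.04417098e+01, -1.00294717e-04,
        5.82056644e-03,  2.66571755e-05]), 'ee_pos': array([6.24398357e-01, 1.03324018e-04, 2.52244123e-01]), 'eef_rot': array([-1.79989175e+02,  1.08291906e-01,  1.46968744e-03]), 'force': array([0.38658494, 1.21060887, 0.79751246]), 'moment': array([ 0.06556271, -0.01355   ,  0.06448842]), 'opening': 0.9960625550627735} 0.022
```

View pics/scene0.png

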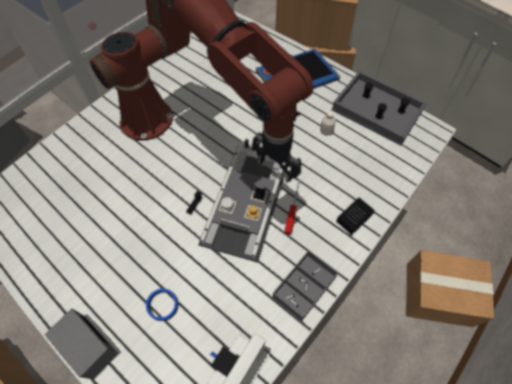

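View pics/side0.png

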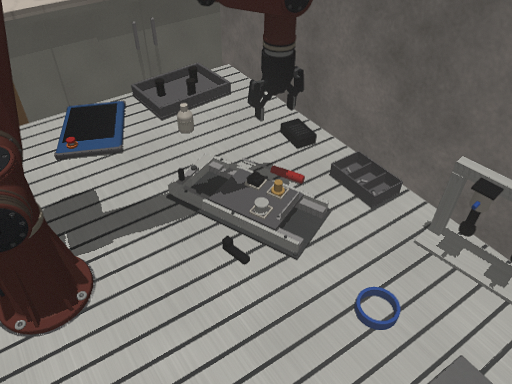

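View pics/wrist0.png

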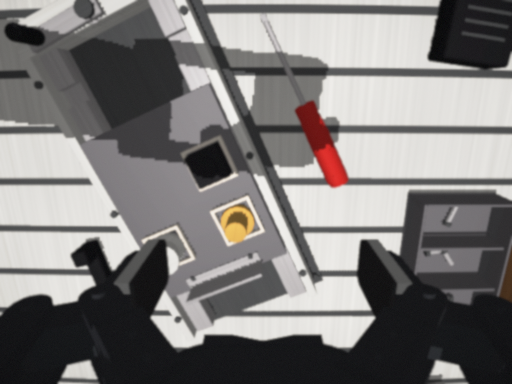

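```bash
cat >> h.py <<'E'
from scipy.spatial.transform import Rotation as Ro
import pickle
def load(f): return pickle.load(open(f'pics/{f}.pkl','rb'))
def ray(c,uv):
    K=np.array([[c['fx'],0,c['cx']],[0,c['fy'],c['cy']],[0,0,1.]])
    p=cv2.undistortPoints(np.array(uv,float).reshape(-1,1,2),K,np.array(c['D'],float)).reshape(-1,2)
    d=np.c_[p,np.ones(len(p))]
    if 'T_tool_cam' in c:
        s=c['state'];R=Ro.from_euler('xyz',s['eef_rot'],degrees=True).as_matrix();T=np.array(c['T_tool_cam'])
        return R@T[:3,3]+s['ee_pos'], d@(R@T[:3,:3]).T
    R=cv2.Rodrigues(np.array(c['rvec'],float))[0]
    return -R.T@np.array(c['tvec'],float).ravel(), d@R
def onz(c,uv,z):
    o,d=ray(c,uv); return o+d*((z-o[2])/d[:,2])[:,None]
def proj(c,P):
    K=np.array([[c['fx'],0,c['cx']],[0,c['fy'],c['cy']],[0,0,1.]])
    P=np.atleast_2d(P)
    if 'T_tool_cam' in c:
        s=c['state'];R=Ro.from_euler('xyz',s['eef_rot'],degrees=True).as_matrix();T=np.array(c['T_tool_cam'])
        Rw=R@T[:3,:3];o=R@T[:3,3]+s['ee_pos'];rv=cv2.Rodrigues(Rw.T)[0];tv=-Rw.T@o
    else: rv,tv=np.array(c['rvec'],float),np.array(c['tvec'],float)
    return cv2.projectPoints(P.astype(float),rv,tv,K,np.array(c['D'],float))[0].reshape(-1,2)
def crop(f,x0,y0,x1,y1,k,out):
    im=cv2.imread(f'pics/{f}.png')[y0:y1,x0:x1]; im=cv2.resize(im,None,fx=k,fy=k,interpolation=cv2.INTER_CUBIC)
    for x in range((x0//20+1)*20,x1,20):
        cv2.line(im,((x-x0)*k,0),((x-x0)*k,6),(0,0,255),1);cv2.putText(im,str(x),((x-x0)*k-9,16),0,.35,(0,0,255),1)
    for y in range((y0//20+1)*20,y1,20):
        cv2.line(im,(0,(y-y0)*k),(6,(y-y0)*k),(0,0,255),1);cv2.putText(im,str(y),(8,(y-y0)*k+4),0,.35,(0,0,255),1)
    cv2.imwrite(f'pics/{out}.png',im)
E
python3 - <<'E'
from h import *
crop('wrist0',0,0,200,150,4,'w0a');crop('wrist0',140,130,340,280,4,'w0b');crop('wrist0',140,200,340,350,4,'w0c');crop('side0',160,150,340,260,4,'s0a')
c=load('wrist0');print(onz(c,[[25,35],[85,8],[240,235],[256,192],[0,0],[511,0]],.06), c['T_tool_cam'])
E
```

```text
[[ 0.40552325  0.12300433  0.06      ]
 [ 0.46536394  0.14398992  0.06      ]
 [ 0.59979728 -0.07589912  0.06      ]
 [ 0.61710497 -0.02812068  0.06      ]
 [ 0.38686958  0.15337143  0.06      ]
 [ 0.84686515  0.15197546  0.06      ]] [[ 9.99999211e-01 -1.11711474e-03 -5.75175920e-04  8.56273379e-05]
 [ 1.23366093e-03  9.59786298e-01  2.80728946e-01 -6.98587227e-02]
 [ 2.38439522e-04 -2.80729434e-01  9.59786918e-01 -1.21406278e-01]
 [ 0.00000000e+00  0.00000000e+00  0.00000000e+00  1.00000000e+00]]
```

View pics/w0a.png

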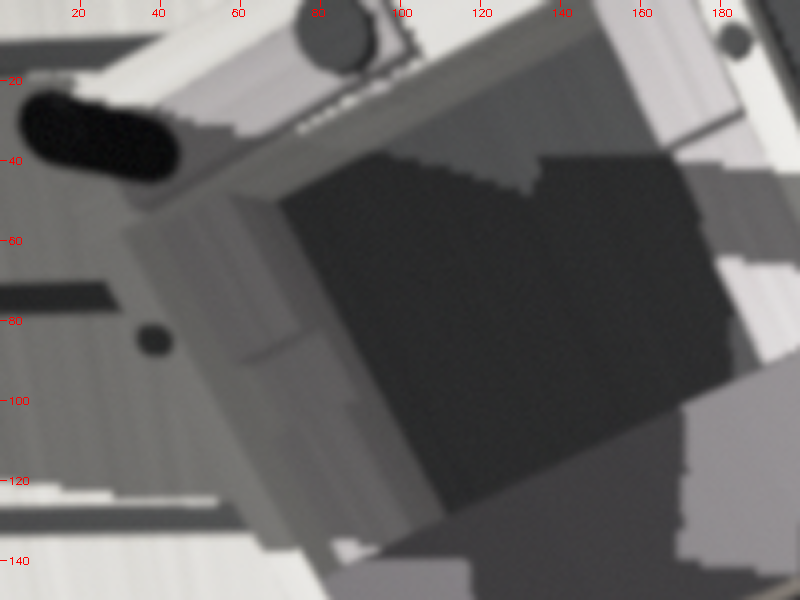

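View pics/w0c.png

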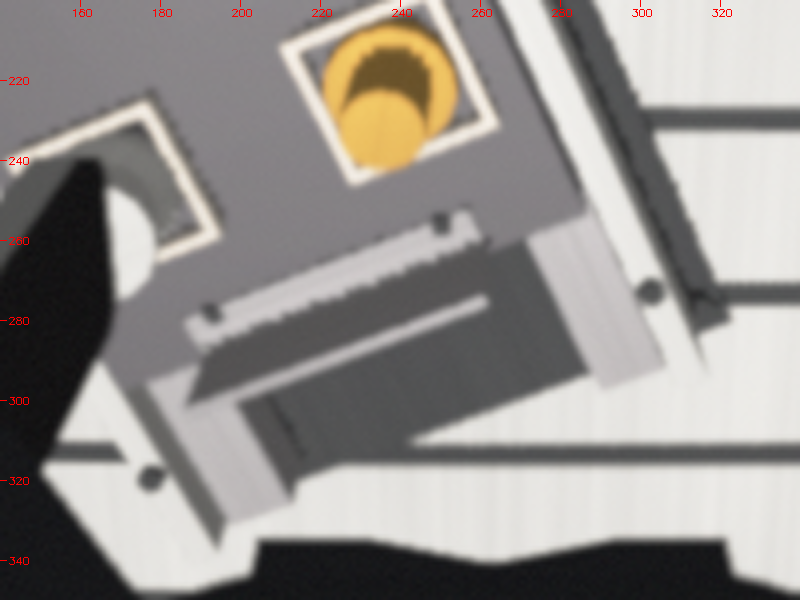

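View pics/s0a.png

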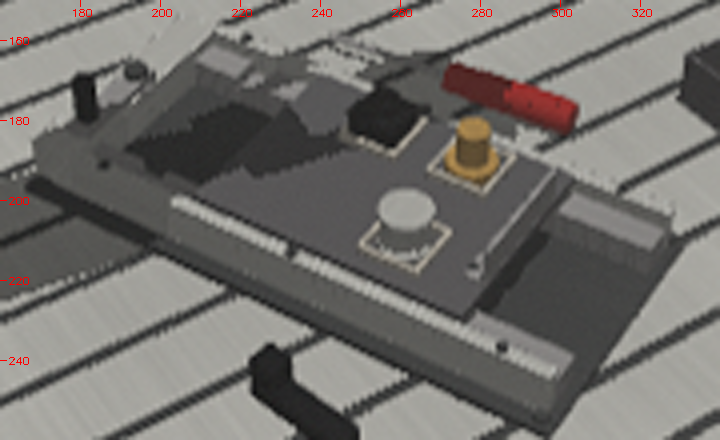

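```bash
python3 - <<'E'
from h import *
c=load('wrist0')
def d(a,b,z):
    p=onz(c,[a,b],z); v=p[1]-p[0]; print(z,p[:,:2].round(4).tolist(),'len',np.linalg.norm(v).round(4),'ang',np.degrees(np.arctan2(v[1],v[0])).round(2))
print('upper strip');[d((187,283),(258,253),z) for z in(.046,.074)]
print('upper strip bottom');[d((191,289),(262,260),z) for z in(.046,.074)]
print('thin');[d((200,302),(262,274.5),z) for z in(.015,.046,.074)]
print('rail ends');d((196,331),(306,292),.03)
d((212,326),(290,297),.03)
print('left guide inner edge / right'); 
print('front carrier edge');d((85,141),(190,91),.046)
print('peg nut');d((13,31),(84,8),.083);d((84,8),(13,31),.055)
print('screws z=.012'); [print(onz(c,[p],.008).round(4)) for p in [(38.5,85),(178,319.5),(302.5,273),(183,10)]]
print('rail inner edges');d((112,128),(212,326),.03);d((272,260),(290,297),.03)
E
```

```text
upper strip
0.046 [[0.5354, -0.1438], [0.6185, -0.1046]] len 0.0919 ang 25.27
0.074 [[0.543, -0.1256], [0.619, -0.0897]] len 0.0841 ang 25.27
upper strip bottom
0.046 [[0.5395, -0.1519], [0.623, -0.1134]] len 0.0919 ang 24.75
0.074 [[0.5468, -0.133], [0.6232, -0.0978]] len 0.0841 ang 24.75
thin
0.015 [[0.5419, -0.1925], [0.6228, -0.1514]] len 0.0908 ang 26.97
0.046 [[0.549, -0.1698], [0.623, -0.1322]] len 0.083 ang 26.97
0.074 [[0.5555, -0.1493], [0.6231, -0.1149]] len 0.0759 ang 26.97
rail ends
0.03 [[0.5374, -0.2258], [0.6771, -0.1668]] len 0.1517 ang 22.91
0.03 [[0.5586, -0.2178], [0.6576, -0.174]] len 0.1083 ang 23.88
left guide inner edge / right
front carrier edge
0.046 [[0.4407, 0.0226], [0.5528, 0.0711]] len 0.1221 ang 23.42
peg nut
0.083 [[0.4114, 0.1226], [0.4762, 0.1386]] len 0.0667 ang 13.83
0.055 [[0.4619, 0.1452], [0.3909, 0.1277]] len 0.0731 ang -166.17
screws z=.012
[[0.3753 0.0798 0.008 ]]
[[ 0.5085 -0.226   0.008 ]]
[[ 0.6749 -0.1535  0.008 ]]
[[0.5418 0.1523 0.008 ]]
rail inner edges
0.03 [[0.4633, 0.0339], [0.5586, -0.2178]] len 0.2691 ang -69.28
0.03 [[0.6348, -0.1224], [0.6576, -0.174]] len 0.0563 ang -66.22
```

Emit:
{"api": "send_rows", "payload": {"rows": [-0.5,4.5,0,0,-0.5,4.5,0,0,-0.75,4.4,0,0,-0.75,4.4,0,0], "claw": 0}}

```text
time: 0.65
ee_pos: [0.5994, -0.1791, 0.2528]
eef_rot: [-180.0, 0.0, 0.0]
force: [0.5, -0.4, 0.6]
opening: 0.143
```

Emit:
{"api": "send_rows", "payload": {"rows": [0,0,0,-8,0,0,0,-8,0,0,0,-7.5,0,0,0,0]}}

```text
time: 1.15
ee_pos: [0.5997, -0.1779, 0.2528]
eef_rot: [-180.0, 0.0, 23.4]
force: [-0.1, 0.1, -0.5]
opening: -0.002
```

```bash
python3 - <<'E'
from h import *
snap('wrist','wrist1');crop('wrist1',100,60,500,360,2,'w1a'); print(ctrl.read_state())
c=load('wrist1')
O=np.array([.5335,-.0266]);a=np.radians(113.5);X=np.array([np.cos(a),np.sin(a)]);Y=np.array([-X[1],X[0]])
W=lambda x,y,z:[*(O+x*X+y*Y),z]
print(proj(c,[W(-185,0,30) if 0 else W(-.185,0,.03),W(-.118,.045,.074),W(-.118,-.045,.074),W(.187,0,.055),W(.187,.055,.083)]))
E
```

```text
{'time': 1.2, 'q': array([-2.29450350e+01,  1.25437996e+01,  9.23498405e+01,  1.96855596e-03,
        7.51493322e+01, -4.63161349e+01]), 'dq': array([ 0.06980045,  0.0046281 , -0.04891619,  0.04531386,  0.16163323,
        0.06166328]), 'effort': array([-5.56192955e-02, -3.97685444e+01, -3.04263461e+01, -3.31698582e-03,
        2.71888181e-03, -5.21270314e-02]), 'ee_pos': array([ 0.5997867 , -0.17789107,  0.25287091]), 'eef_rot': array([-1.79967610e+02,  2.83042955e-02,  2.33706026e+01]), 'force': array([-0.26720924, -0.87295615,  0.42226205]), 'moment': array([-0.0556551 ,  0.01457756,  0.05722637]), 'opening': 9.474614514787209e-05}
[[ 262.98582626  176.56715244]
 [ 213.67218951  117.99522269]
 [ 311.98253888  117.71879949]
 [ 261.77676657 -271.73198911]
 [ 184.912418   -305.89166378]]
```

View pics/w1a.png

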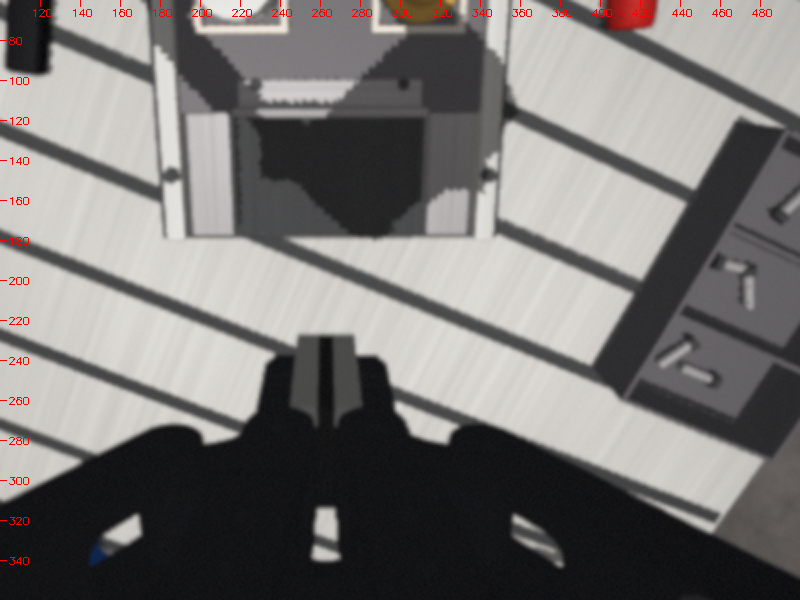

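Emit:
{"api": "send_rows", "payload": {"rows": [0,0,4,0,0,0,4,0,0,0,4,0,0,0,3.5,0,0,0,2.1,0]}}

```text
time: 1.82
ee_pos: [0.5987, -0.1773, 0.0748]
eef_rot: [-179.9, 0.1, 23.4]
force: [-0.4, 0.2, 0.8]
opening: -0.005
```

Emit:
{"api": "send_rows", "payload": {"rows": [0.2,0,0,0,0,-0.8,0,0,0,-0.8,0,0,0,-0.5,0,0]}}

```text
time: 2.33
ee_pos: [0.5939, -0.1574, 0.0786]
eef_rot: [179.9, -0.1, 23.5]
force: [0.7, -0.9, -0.2]
opening: -0.003
```

```bash
python3 - <<'E'
from h import *
snap('wrist','wrist2');snap('side','side2'); print(ctrl.read_state()['force'])
crop('side2',160,120,360,270,4,'s2a')
E
```

```text
[ 0.05709725 -0.91336826 -0.65717306]
```

View pics/s2a.png

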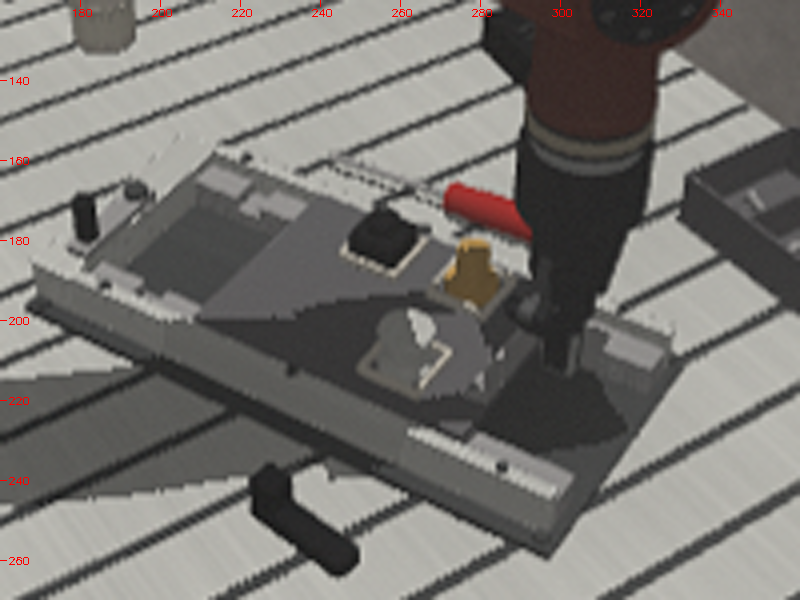

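View pics/wrist2.png

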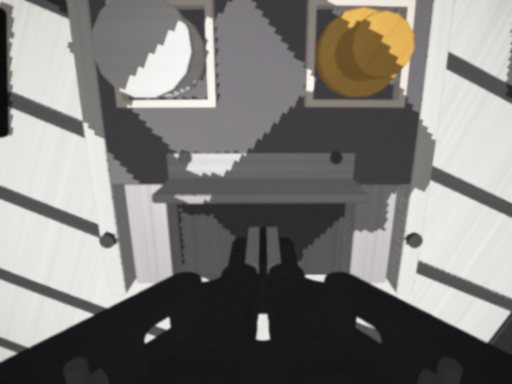

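Emit:
{"api": "send_rows", "payload": {"rows": [0,-0.5,0,0,0,-0.4,0,0,0,-0.3,0,0,0,-0.3,0,0]}}

```text
time: 2.92
ee_pos: [0.5874, -0.144, 0.0772]
eef_rot: [-180.0, 0.0, 23.5]
force: [0.3, -0.3, 0.1]
opening: -0.003
```

Emit:
{"api": "send_rows", "payload": {"rows": [0,-0.3,0,0,0,-0.3,0,0,0,-0.3,0,0]}}

```text
time: 3.3
ee_pos: [0.5841, -0.1363, 0.0773]
eef_rot: [179.9, -0.0, 23.5]
force: [0.8, -3.5, -2.5]
opening: -0.002
```

Emit:
{"api": "send_rows", "payload": {"rows": [0,-0.3,0,0,0,-0.3,0,0,0,-0.3,0,0,0,-0.3,0,0]}}

```text
time: 3.8
ee_pos: [0.579, -0.1247, 0.0773]
eef_rot: [-180.0, 0.0, 23.5]
force: [1.2, -3.9, -2.4]
opening: -0.001
```

Emit:
{"api": "send_rows", "payload": {"rows": [0,-0.4,0,0,0,-0.4,0,0,0,-0.4,0,0,0,-0.4,0,0,0,-0.4,0,0]}}

```text
time: 4.42
ee_pos: [0.571, -0.1063, 0.0773]
eef_rot: [-180.0, 0.0, 23.5]
force: [1.2, -3.5, -2.6]
opening: -0.003
```

Emit:
{"api": "send_rows", "payload": {"rows": [0,-0.3,0,0,0,-0.3,0,0,0,-0.3,0,0,0,0,0,0]}}

```text
time: 4.92
ee_pos: [0.5673, -0.0978, 0.0773]
eef_rot: [-179.9, 0.0, 23.5]
force: [1.0, -1.8, -2.0]
opening: 0.001
```

```bash
python3 - <<'E'
from h import *
snap('wrist','wrist3');snap('side','side3'); s=ctrl.read_state();print(s['force'],s['ee_pos'])
crop('side3',160,120,360,270,4,'s3a')
E
```

```text
[ 0.28939404 -0.760798   -1.15694143] [ 0.56728694 -0.0978177   0.07731242]
```

View pics/s3a.png

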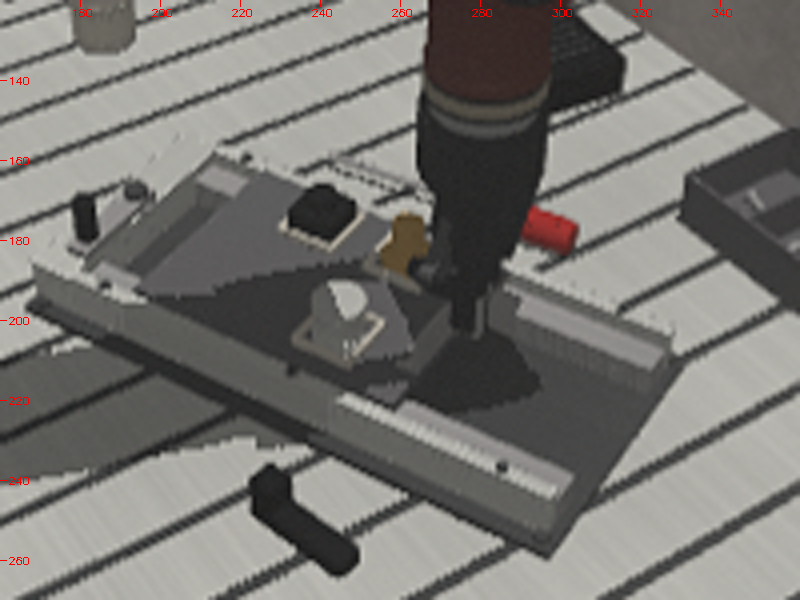

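View pics/wrist3.png

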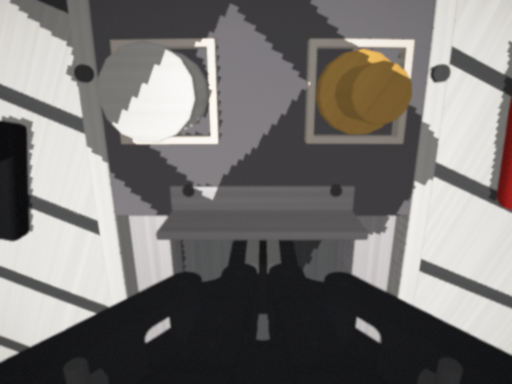

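```bash
cat >> h.py <<'E'
O=np.array([.5335,-.0266]);_a=np.radians(113.5);X=np.array([np.cos(_a),np.sin(_a)]);Y=np.array([-X[1],X[0]])
W=lambda x,y,z:[*(O+x*X+y*Y),z]
def D(P): return np.c_[(P[:,:2]-O)@X,(P[:,:2]-O)@Y,P[:,2]]
E
python3 - <<'E'
from h import *
for f,uv in (('wrist2',[(153,202),(370,202)]),('wrist3',[(158,238),(368,238)])):
    c=load(f); print(D(onz(c,uv,.074)).round(4), D(c['state']['ee_pos'][None]).round(4))
E
```

```text
[[-0.1179  0.0427  0.074 ]
 [-0.118  -0.0473  0.074 ]] [[-0.1441 -0.0032  0.0786]]
[[-0.0683  0.0424  0.074 ]
 [-0.0684 -0.0469  0.074 ]] [[-0.0788 -0.0026  0.0773]]
```

Emit:
{"api": "send_rows", "payload": {"rows": [0,-0.3,0,0,0,-0.3,0,0,0,-0.3,0,0,0,-0.2,0,0]}}

```text
time: 5.52
ee_pos: [0.5632, -0.0881, 0.0774]
eef_rot: [180.0, -0.0, 23.5]
force: [1.7, -4.5, -2.0]
opening: -0.005
```

Emit:
{"api": "send_rows", "payload": {"rows": [0,-0.15,0,0,0,-0.15,0,0]}}

```text
time: 5.78
ee_pos: [0.562, -0.0855, 0.0774]
eef_rot: [180.0, -0.0, 23.5]
force: [1.4, -4.1, -2.2]
opening: 0.004
```

Emit:
{"api": "send_rows", "payload": {"rows": [0,-0.15,0,0]}}

```text
time: 5.9
ee_pos: [0.5614, -0.0841, 0.0773]
eef_rot: [180.0, -0.0, 23.5]
force: [1.4, -3.6, -2.8]
opening: 0.002
```

Emit:
{"api": "send_rows", "payload": {"rows": [0,-0.1,0,0,0,-0.1,0,0]}}

```text
time: 6.15
ee_pos: [0.5605, -0.0821, 0.0773]
eef_rot: [-180.0, 0.0, 23.5]
force: [2.2, -3.7, -1.5]
opening: 0.001
```

Emit:
{"api": "send_rows", "payload": {"rows": [0,-0.1,0,0]}}

```text
time: 6.28
ee_pos: [0.5602, -0.0814, 0.0773]
eef_rot: [180.0, 0.0, 23.5]
force: [1.5, -4.7, -1.4]
opening: 0.003
```

```bash
python3 - <<'E'
from h import *
c=snap('wrist','wrist4'); print(D(c['state']['ee_pos'][None]).round(4), c['state']['force'])
snap('side','side4');crop('side4',160,120,360,270,4,'s4a')
E
```

```text
[[-0.061  -0.0026  0.0773]] [ 1.45330829 -4.73846545 -1.42634704]
```

View pics/wrist4.png

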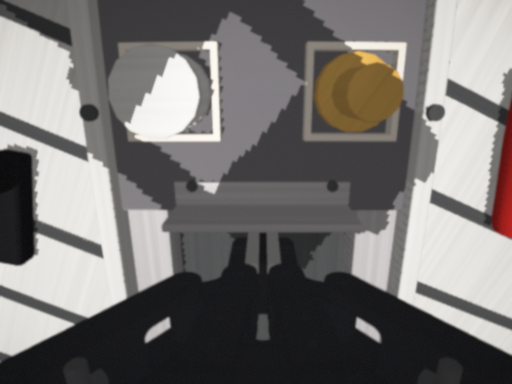

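View pics/s4a.png

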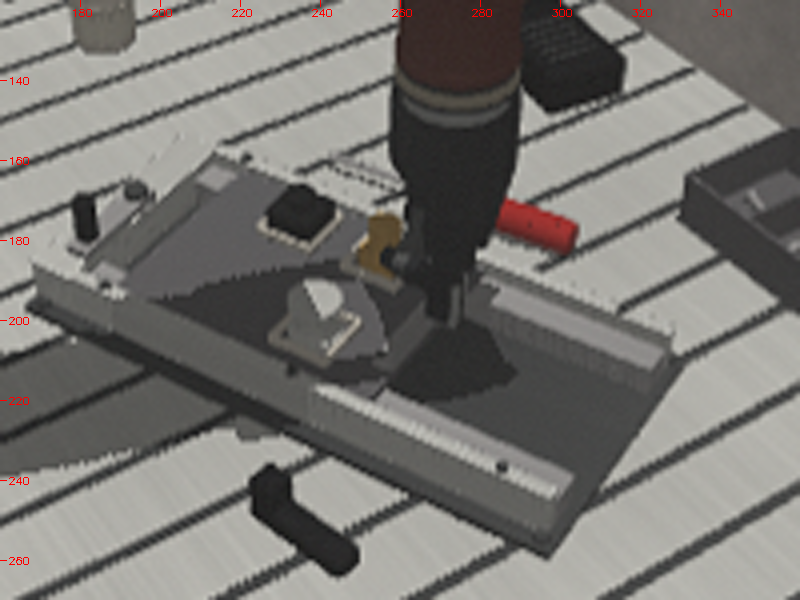

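Emit:
{"api": "send_rows", "payload": {"rows": [0,0.3,0,0,0,0.7,0,0,0,1.0,0,0,0,0,0,0]}}

```text
time: 6.88
ee_pos: [0.5687, -0.1005, 0.0775]
eef_rot: [180.0, -0.0, 23.4]
force: [0.1, 0.3, 0.4]
opening: -0.004
```

```bash
python3 - <<'E'
from h import *
c=load('wrist4')
for z in(.074,.066): print(D(onz(c,[(163,231),(360,231)],z)).round(4))
c=snap('wrist','wrist5'); print(D(c['state']['ee_pos'][None]).round(4), c['state']['force'])
snap('side','side5');crop('side5',160,120,360,270,4,'s5a')
E
```

```text
[[-0.0473  0.0399  0.074 ]
 [-0.0473 -0.0432  0.074 ]]
[[-0.0509  0.0426  0.066 ]
 [-0.0509 -0.0458  0.066 ]]
[[-0.0818 -0.0028  0.0775]] [0.0514463  0.30590269 0.35125988]
```

View pics/wrist5.png

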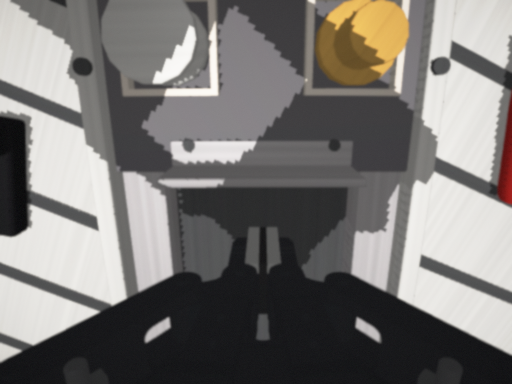

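View pics/s5a.png

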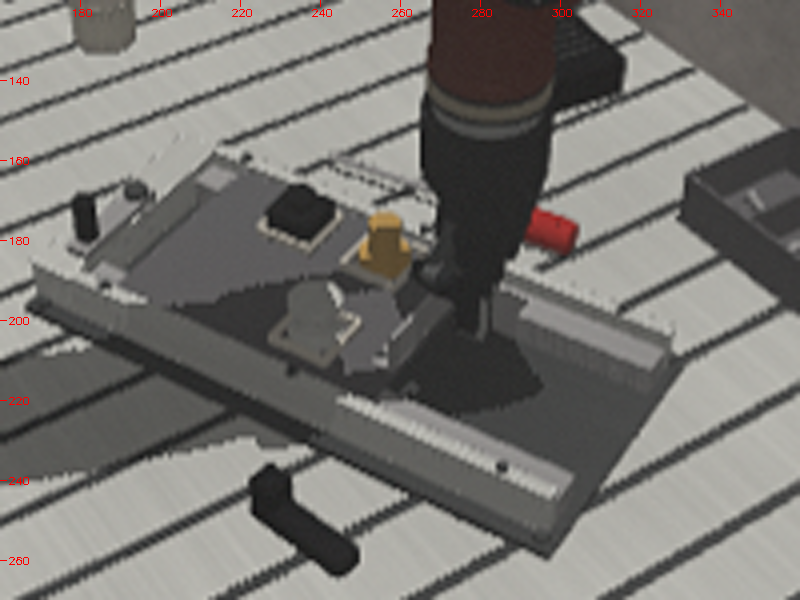

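Emit:
{"api": "send_rows", "payload": {"rows": [0,0,-4,0,0,0,-5,0,0,0,-5,0,0,0,-3,0]}}

```text
time: 7.48
ee_pos: [0.5691, -0.0997, 0.2507]
eef_rot: [179.9, -0.2, 23.5]
force: [0.4, 0.2, 0.7]
opening: 0.002
```

Emit:
{"api": "send_rows", "payload": {"rows": [-1.1,-4,0,0,-1.1,-6,0,0,-1.1,-6,0,0,-1.1,-6,0,0,-1.2,-5,0,0]}}

```text
time: 8.1
ee_pos: [0.4074, 0.1273, 0.2472]
eef_rot: [-180.0, -0.0, 23.5]
force: [0.4, 0.2, 0.1]
opening: -0.004
```

Emit:
{"api": "send_rows", "payload": {"rows": [0,-3,0,0,0,0,0,0]}}

```text
time: 8.35
ee_pos: [0.3959, 0.1545, 0.2472]
eef_rot: [-180.0, -0.0, 23.7]
force: [0.1, -0.3, -0.8]
opening: -0.002
```

```bash
python3 - <<'E'
from h import *
c=load('wrist5')
for z in(.074,.066): print(D(onz(c,[(160,187),(366,187)],z)).round(4))
c=snap('wrist','wrist6'); print(D(c['state']['ee_pos'][None]).round(4), c['state']['force'], c['state']['q'])
print(proj(c,[W(.187,0,.055),W(.185,.053,.083),W(.15,.075,.038),W(.15,-.075,.038)]))
snap('scene','scene6')
E
```

```text
[[-0.0488  0.0393  0.074 ]
 [-0.049  -0.0443  0.074 ]]
[[-0.0511  0.0419  0.066 ]
 [-0.0513 -0.0469  0.066 ]]
[[0.221  0.0539 0.2472]] [ 0.08324925 -0.28258549 -0.83958238] [ 1.18279818e+01 -1.29782558e+01  1.18405862e+02  2.09925052e-02
  7.45755580e+01 -1.19025240e+01]
[[315.75194363 197.57375441]
 [264.13171466 208.81145789]
 [243.94937332 224.30974599]
 [378.83858551 224.46696795]]
```

View pics/wrist6.png

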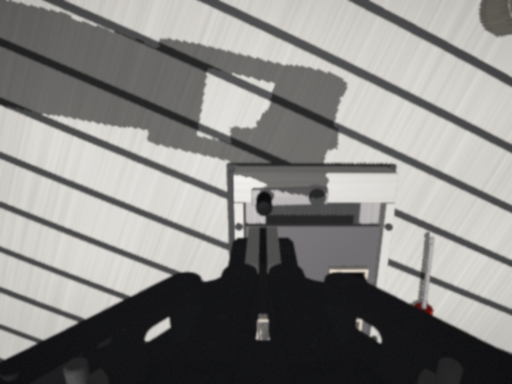

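Emit:
{"api": "send_rows", "payload": {"rows": [0,0,4,0,0,0,4,0,0,0,4,0,0,0,3,0,0,0,1.3,0]}}

```text
time: 9.07
ee_pos: [0.3963, 0.1518, 0.0824]
eef_rot: [-180.0, 0.2, 23.4]
force: [0.7, 1.0, 0.3]
opening: 0.003
```

Emit:
{"api": "send_rows", "payload": {"rows": [0,0,0,0,0,0.4,0,0,0,0.4,0,0]}}

```text
time: 9.45
ee_pos: [0.4019, 0.1457, 0.0857]
eef_rot: [180.0, -0.2, 23.5]
force: [0.4, 0.1, -1.0]
opening: -0.001
```

```bash
python3 - <<'E'
from h import *
c=snap('wrist','wrist7'); print(D(c['state']['ee_pos'][None]).round(4), c['state']['force'])
snap('side','side7');crop('side7',120,110,320,260,4,'s7a')
E
```

```text
[[0.2105 0.052  0.0857]] [ 0.36147591  0.09470612 -0.9662199 ]
```

View pics/wrist7.png

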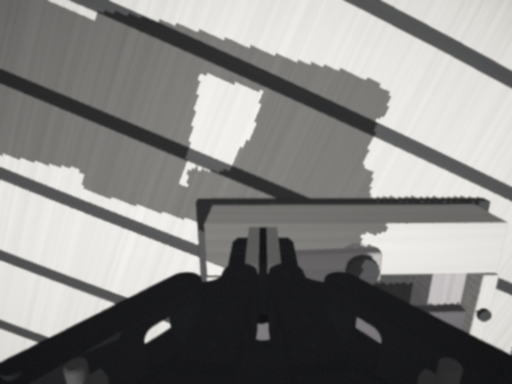

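View pics/s7a.png

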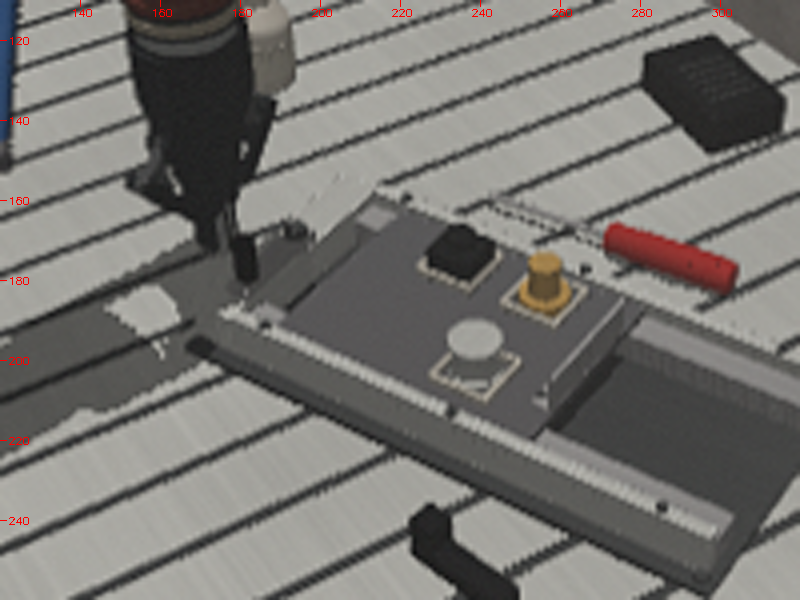

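Emit:
{"api": "send_rows", "payload": {"rows": [0,0.3,0,0,0,0.3,0,0,-0.13,0.44,0,-4.5]}}

```text
time: 9.93
ee_pos: [0.4034, 0.1359, 0.0845]
eef_rot: [-180.0, -0.0, 28.1]
force: [0.3, 1.7, -0.2]
opening: -0.002
```

Emit:
{"api": "send_rows", "payload": {"rows": [-0.13,0.44,0,-4.5,-0.13,0.44,0,-4.5,-0.13,0.44,0,-4.5,-0.13,0.44,0,-4.5]}}

```text
time: 10.42
ee_pos: [0.4091, 0.1185, 0.0844]
eef_rot: [-180.0, -0.0, 46.1]
force: [-0.7, 0.8, 0.4]
opening: -0.001
```

```bash
python3 - <<'E'
from h import *
c=snap('wrist','wrist8'); print(D(c['state']['ee_pos'][None]).round(4), c['state']['force'])
snap('side','side8');crop('side8',120,110,320,260,4,'s8a')
E
```

```text
[[0.1827 0.0562 0.0844]] [-0.68827039  0.76175648  0.44434802]
```

View pics/wrist8.png

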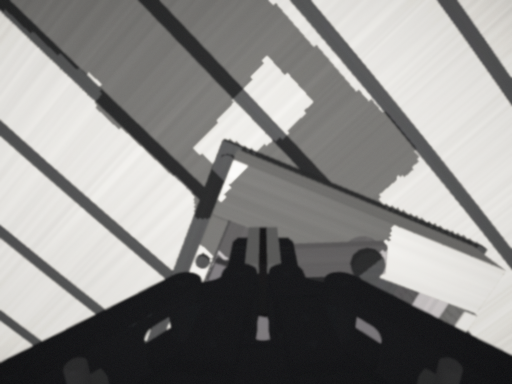

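View pics/s8a.png

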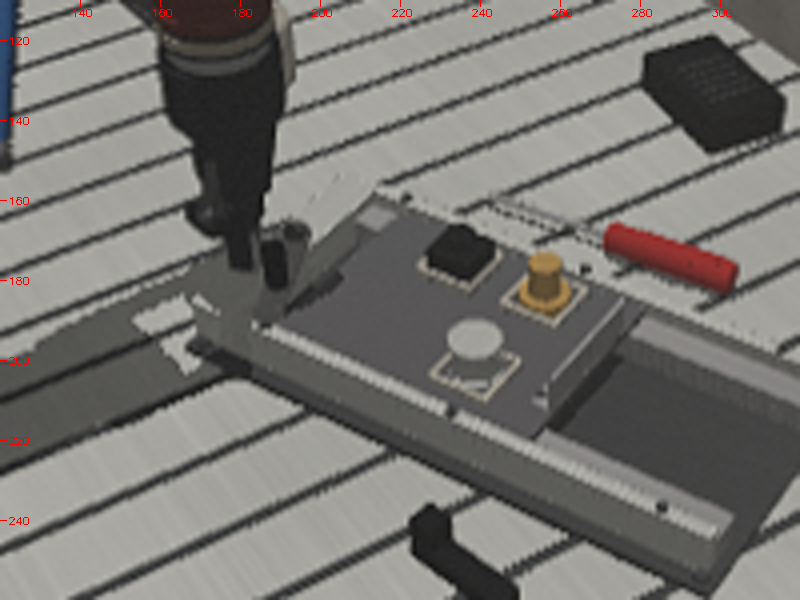

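Emit:
{"api": "send_rows", "payload": {"rows": [-0.13,0.44,0,-4.5,-0.13,0.44,0,-4.5,-0.13,0.44,0,-4.5,-0.13,0.44,0,-4.5,-0.13,0.44,0,-4.5]}}

```text
time: 11.15
ee_pos: [0.4228, 0.1007, 0.0841]
eef_rot: [-179.9, -0.0, 68.6]
force: [-1.2, 1.7, 1.1]
opening: 0.0
```

Emit:
{"api": "send_rows", "payload": {"rows": [-0.13,0.44,0,-4.5,-0.13,0.44,0,-4.5,-0.13,0.44,0,-4.5,-0.13,0.44,0,-4.5]}}

```text
time: 11.65
ee_pos: [0.4383, 0.0912, 0.084]
eef_rot: [-179.9, -0.0, 86.6]
force: [-1.4, 0.1, 1.4]
opening: -0.001
```

```bash
python3 - <<'E'
from h import *
c=snap('wrist','wrist9'); print(D(c['state']['ee_pos'][None]).round(4), c['state']['force'])
snap('side','side9');crop('side9',120,110,320,260,4,'s9a')
E
```

```text
[[0.146  0.0404 0.084 ]] [-1.42155497  0.08186125  1.41980635]
```

View pics/s9a.png

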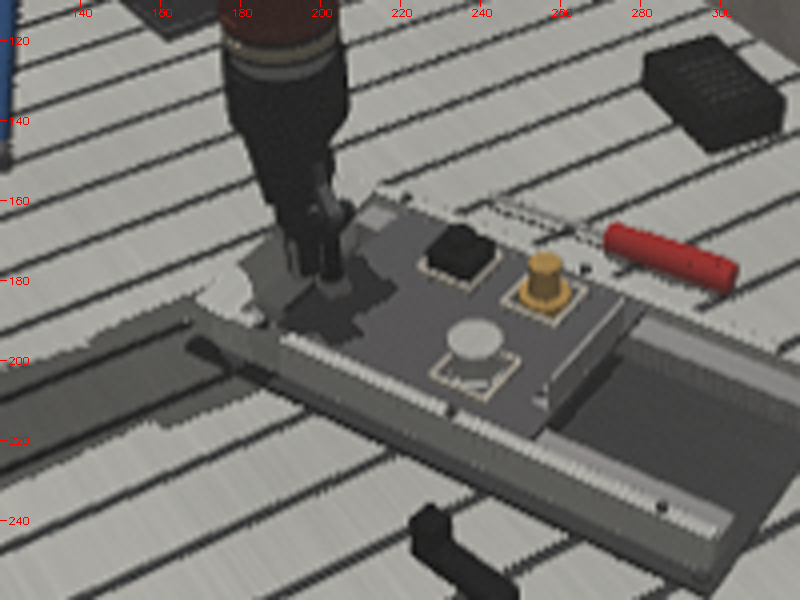

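Emit:
{"api": "send_rows", "payload": {"rows": [-0.13,0.44,0,-4.5,-0.13,0.44,0,-4.5,-0.13,0.44,0,-4.5]}}

```text
time: 12.12
ee_pos: [0.4514, 0.0874, 0.084]
eef_rot: [-179.9, -0.0, 100.0]
force: [-0.0, 0.5, 0.7]
opening: -0.003
```

Emit:
{"api": "send_rows", "payload": {"rows": [-0.13,0.44,0,-4.5,-0.13,0.44,0,-4.5]}}

```text
time: 12.38
ee_pos: [0.4605, 0.0867, 0.084]
eef_rot: [-179.9, -0.0, 109.0]
force: [-0.5, 1.0, 0.2]
opening: -0.001
```

Emit:
{"api": "send_rows", "payload": {"rows": [0,0.15,0,0]}}

```text
time: 12.5
ee_pos: [0.4622, 0.0871, 0.084]
eef_rot: [-179.9, 0.0, 108.9]
force: [-1.0, -1.3, 0.9]
opening: -0.002
```

```bash
python3 - <<'E'
from h import *
c=snap('wrist','wrist10'); print(D(c['state']['ee_pos'][None]).round(4), c['state']['force'],c['state']['q'])
snap('side','side10');crop('side10',120,110,320,260,4,'s10a')
E
```

```text
[[0.1327 0.0201 0.084 ]] [-0.95266806 -1.31046407  0.92619535] [ 2.12560477e+00  6.58663819e+00  1.19679742e+02 -3.51313159e-02
  5.38071799e+01 -1.06716162e+02]
```

View pics/s10a.png

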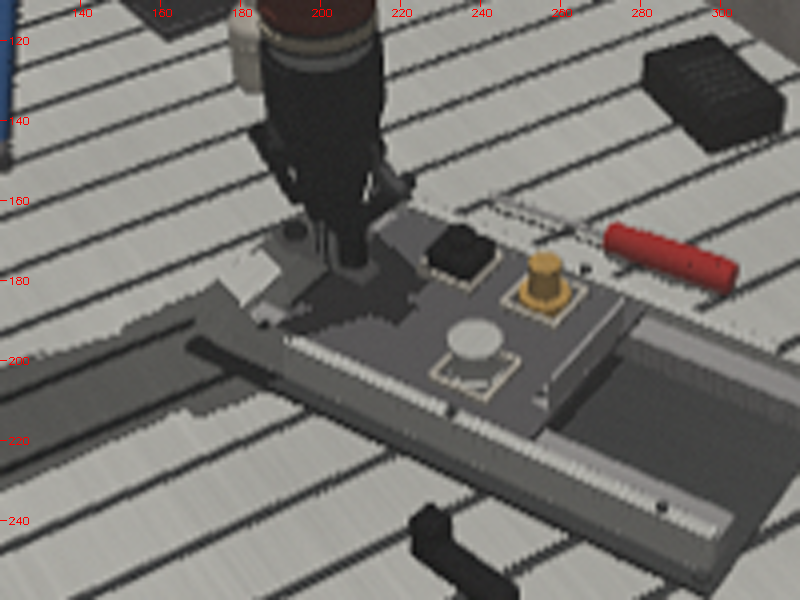

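Emit:
{"api": "send_rows", "payload": {"rows": [0,-0.5,0,0,0,-1,0,0,0,-1,0,0,0,0,-3,0,0,0,-5,0]}}

```text
time: 13.22
ee_pos: [0.4362, 0.0788, 0.163]
eef_rot: [-179.7, -0.1, 109.0]
force: [0.8, -0.1, -0.2]
opening: -0.001
```

Emit:
{"api": "send_rows", "payload": {"rows": [0,-3,-4,0,0,-3,-4,0,0,-3,0,0,0,0,0,0,0,0,0,0]}}

```text
time: 13.85
ee_pos: [0.354, 0.0498, 0.244]
eef_rot: [180.0, -0.0, 109.0]
force: [0.2, 0.2, 0.4]
opening: -0.0
```

```bash
python3 - <<'E'
from h import *
c=snap('wrist','wrist11'); print(D(c['state']['ee_pos'][None]).round(4), c['state']['force'])
snap('side','side11');crop('side11',120,110,320,260,4,'s11a')
c=load('side11');print('peg open/closed exp',proj(c,[W(.132,0,.083),W(.132,0,.049),W(.187,0,.055),W(-.05,.045,.066),W(-.05,-.045,.066)]))
snap('scene','scene11');crop('scene11',160,100,360,250,4,'sc11a')
E
```

```text
[[0.1417 0.1342 0.244 ]] [0.21066772 0.24527396 0.44726326]
peg open/closed exp [[208.21023242 166.04782138]
 [208.9728502  175.78228036]
 [192.93504397 167.30809726]
 [257.03094202 205.73411946]
 [275.15535111 185.56297975]]
```

View pics/s11a.png

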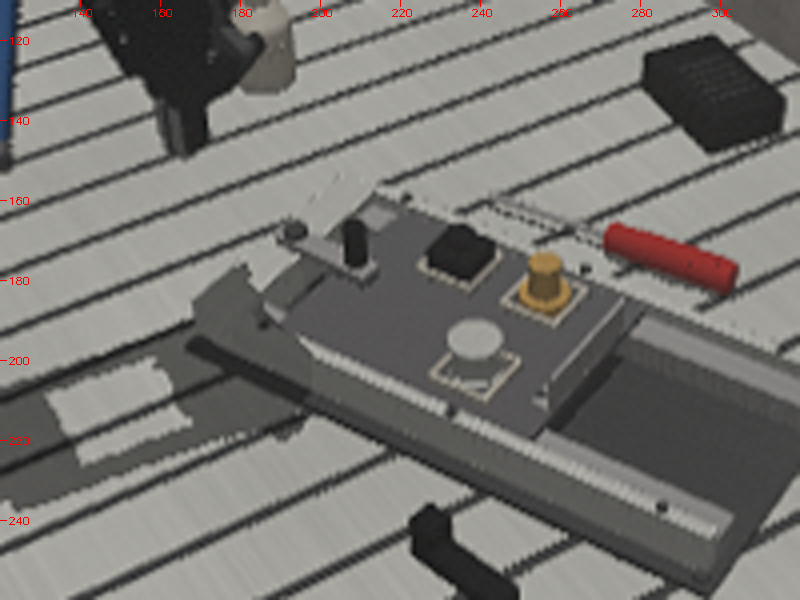

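View pics/sc11a.png

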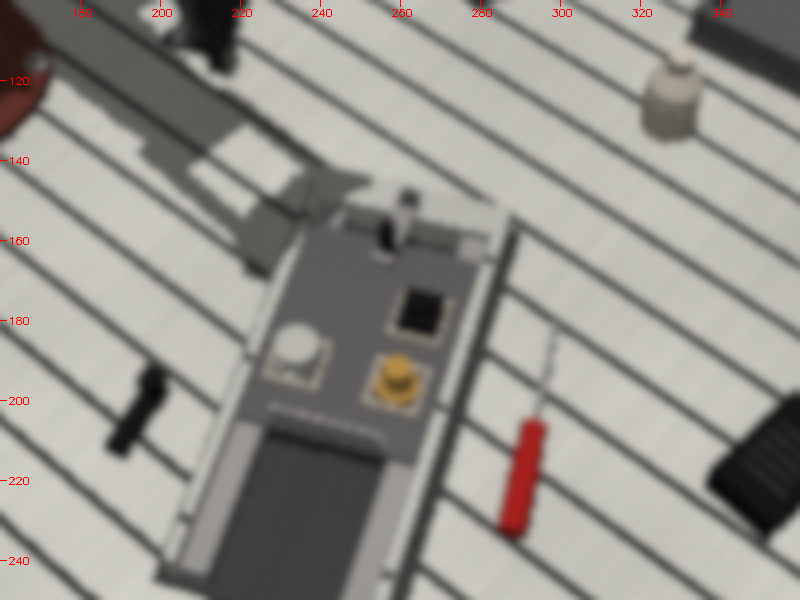

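View pics/wrist11.png

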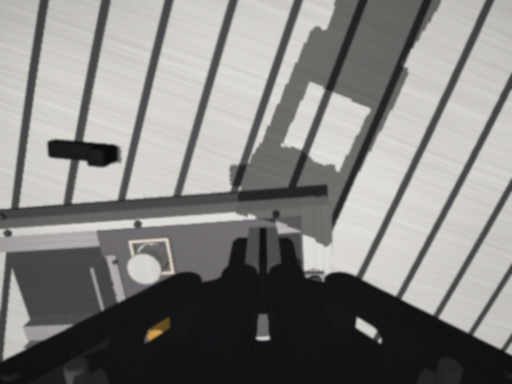

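```bash
python3 - <<'E'
from h import *
print(job.finish_job())
E
```

```text
the job is handed in; nothing more can be done
None
```

I slid the carrier home, swung the latch closed and handed the job in at about 14 s of the 48 s limit. No verdict was reported.

- **Carrier:** I pushed its lip with the closed fingertips, with about 4–5 N on the wrist. The drop showed in the wrist picture: the lip's image narrowed from 210 to 197 pixels, which puts its top at about 66 mm. I backed off straight away. With the hand off, the lip measured at dock x ≈ -51 mm, so the carrier's origin is at about +49 mm (window 44–56 mm). Its height and level were judged from the lip's size and the side picture, not measured separately.
- **Latch:** I pushed the peg round its arc with about 2 N or less, ending at about 88° by the finger's position. In the last side picture the peg sits at pixel (208, 166–175), where the closed position should project.
- **Other things:** In the last pictures the pulley, bushing and housing stand upright in their nests. The spare finger, screwdriver and bottle look where they were. The tape roll was outside the last crops I viewed; the hand never went near it. The hand is clear, with no significant force reading.

One early measurement disagreed. A dock origin taken from the base screws lay about 20 mm along the rails from the one given by the rail ends and the pivot nut. I used the rail-end value, and the later lip and peg pictures agreed with it to about 2 mm.

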